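# Set the jaw of a length-setting bench with its knurled feed wheel

## Robot

A 7-joint arm with a two-finger parallel gripper is mounted at the origin on the work surface. World frame = base frame: x ahead of the robot, y to its left, z up, the work surface at z = 0. Lengths are in m, angles in rad, forces in N, time in s.
With the tool pointing down it reaches from about 0.4 to 0.85 m from the base axis. Payload 4.5 kg.
Tool frame: the origin (TCP) lies at the very end of the fingers, on their centre line; the grasp point (between the pads) lies 19 mm behind it; z points along the fingers, y is the line along which they close (so a half turn about z gives the same grasp; the last joint's range is limited). The gripper opens to 88 mm and grips with 3 to 60 N. Pads are 18 mm wide; open, the fingers measure 123 mm over their backs; the gripper's body (75 mm by 187 mm) begins 45 mm behind the grasp point.
Start: joints at [-1.224, 0.689, -0.195, 1.565, 0.157, 0.902, -0.215], TCP at [0.192, 0.595, 0.239] pointing down, gripper open.
Joint ranges: [-3.01, 3.01], [-0.46, 2.08], [-1.47, 1.51], [0.13, 2.56], [-1, 4.14], [0.04, 2.09], [-2.66, 2.66]. Speed limits (rad/s): [2.57, 2.57, 3.14, 3.14, 3.14, 3.14, 3.14].

## Interface

Orientations are given as a unit quaternion [x, y, z, w].
In Python, from plant import r, eyes, nets gives the robot as it stands.
- The arm moves only by the shell command python3 -m pendant 'ROWS' [FORCE]. ROWS is JSON, a list of rows, each an object of numbers: "claw": the opening, from 0 (shut) to 1 (fully open); "dx", "dy", "dz": the shift along the world's x, y, z in mm; "twist": the turn about the world's z in rad. In form: [{"claw": .., "dx": .., "dy": .., "dz": .., "twist": ..}, ...]. A call has 1 to 8 rows; each row is the pose to reach, as a shift and turn from the pose commanded when the call began; what a row does not reach only later rows make up. A row lasts 1/10 s, in which the tool goes at most 50 mm and 8.59 degrees, less where a joint would pass 70% of its speed; a pose out of reach is approached as far as the arm can. A call with a gripper value outside its range is refused whole. The fingers move at their own pace and stop on an object; FORCE is the grip in N (left out, the last holds). Time passes only in rows, so rows that repeat a pose let the fingers close. It gives the time, the measured TCP pose, the force, the opening and the grip force at its end, in the units of the state.
- r.get_state(): the state, without advancing time (a new reading comes with each control period).
- eyes.snapshot(name): name is "scene" or "side" or "wrist"; returns (picture, depth): 400x640x3 uint8, blue, green, red; 400x640 float32, m along the optical axis (not along the pixel's ray), 0 where there is no reading.
- eyes.camera_info(name): a dict with "K" (3x3 intrinsics, pixels), "world_to_cam" (4x4, takes a point from world to camera coordinates); the wrist camera has in their place "T_tool_cam" (4x4, takes a point from camera to tool coordinates, whose origin is the TCP and whose axes are the flange's). Camera axes: x right, y down, z forward; pixel columns grow to the right and rows downward; lengths in m; the calibration is good to about 2 mm. The wrist camera is an equidistant fisheye: a pixel r from the principal point sees the ray r / f radians off the axis. A picture is of the moment at which its call begins: read the wrist's pose just before it. camera_info takes no time and is no camera call.
- r.finish_job(): hands the job in; it is judged then, once.
Trained networks look in the newest picture that a camera, given by its name, has taken for a name from the list of things; names that differ only in an ending like _2 or _b are one class to them, and where a whole thing is asked for, a point or a joint stands for the part that bears it (a point fixed in the world has none). Each returns a list of dicts, best first, with "confidence" (0 to 1); they miss things now and then, are a little off and sometimes report something else, mostly with a low value. They report only what shows in the picture. A call takes as long as a camera call.
- nets.spot_in(camera, query): "box" ([left, top, width, height] as shares, 0 to 1, of the picture: columns of its width, rows of its height, round what is visible of it).
- nets.place_of(camera, query): "position" ([column, row] as shares, 0 to 1, of the picture: columns of its width, rows of its height: a listed point, or the origin of a listed thing).
The state is a dict: "clock": time; "q": joint angles; "qd": joint speeds; "joint_torque": joint torques, N m; "tool_pos": TCP position; "eef_rot": TCP orientation; "contact_force": force on the tool from outside, world axes, zero at the start; "moment": the same for the moment, N m; "opening": opening from 0.0 (shut) to 1.0 (fully open); "finger_force": force on a finger pad.
Only numpy, scipy, OpenCV 4.12 (cv2) and the standard library are available. Lean on these libraries where they do the work, as an engineer would, in place of code of your own. Each camera call takes 0.05 s, during which the arm holds its last target. There are 200 camera calls.

## Task

Set the length-setting bench for the next boring bar: with a fingertip on its knurled feed wheel, roll the jaw in towards the fixed anvil until the black index line on the jaw's cursor plate lines up with the black line on the clamped marker beside it. Move the jaw only by rolling the wheel, do not push the jaw or the marker, leave the loose tools and the bin where they are without picking anything up, and finish with the finger off the wheel.

Things in the scene. Friction and masses are not known exactly. Their poses are not given: they have to be found in the camera images.
- bench: Length-setting bench bolted to the worktop: green cast bed 380 mm long (own y), 100 wide (x, -40 to 60), top 38 mm high; origin at the centre of its underside. Along own y: fixed anvil head (93 mm high) at -158 mm, V-rests (70 high) at -100 and -55, sliding jaw, then a steel rack (at x = -15, top 66 high) and the knurled wheel at +115, on the bed side facing the robot (-x). The jaw closes along -y.
- wheel_top (a point): Highest point of the knurled steel feed wheel, mid-width, fixed to the bench at own (-64, 115, 80) mm, axes as the bench's. Wheel 64 mm across, 20 wide, axle level along own x, overhanging with 14 mm free to the bed; about 1 N at the rim turns it, either way; it stays where left. Only the jaw (96 mm high, from 30 mm away on the -y side, beside the finger's path) rises above it nearby.
- wheel (a joint): Angle of the feed wheel, rad, its zero arbitrary, no stops of its own. It grows as the wheel's top runs along the bench's own -y (towards the anvil). Geared to the jaw by pinion and rack: 1 rad moves the jaw 10 mm in the same direction as the wheel's top, so 32 mm of rim travel gives 10 mm of jaw. A fingertip pressed on it with 3 to 5 N rolls it with little slip.
- jaw_block (a joint): Position of the sliding jaw, m; grows as the gap to the anvil closes (along the bench's own -y), range -0.012 to 0.060. The jaw is a dark steel slide 58 x 44 mm with a green block up to 96 mm high and a round steel button facing the anvil.
- jaw_line (a point): Point on the black index line (3 mm wide, 22 mm long, running across the bench) on the jaw's white 30 mm cursor plate, at the line's outer end, on the far side of the jaw (own +x), 51 mm above the worktop. Moves with the jaw; axes as the bench's.
- marker_line (a point): Inner end of the black line (3 mm wide, 24 mm long, running across the bench) on the marker's white top, 51 mm above the worktop; axes as the bench's. At the start 8 to 35 mm from the jaw's line towards the anvil (own -y). The jaw is set when both lines have the same place along own y; the two plates pass 1.5 mm apart without touching.
- marker (a joint): Place of the marker along the bench, m, read like the jaw's: grows along the bench's own -y, and the two lines are level when joint jaw_block has the same value as joint marker. The marker is a small saddle, 24 x 30 mm on top, clamped hard on the far edge (+x) of the bed by a small steel screw. Not to be pushed.
- boring_bar: Loose dark steel boring bar, 22 mm thick, 240 mm long, lying behind the bench; origin under its middle. Leave alone.
- collet_chuck: Loose dark steel collet chuck, 50 mm across, 80 mm high, standing in front of the bench; origin at the centre of its underside. Leave alone.
- sleeve: Loose steel sleeve, 38 mm across, 45 mm high, standing in front of the bench; origin at the centre of its underside. Leave alone.
- bin: Loose yellow plastic bin, 150 x 110 x 75 mm, past the wheel end of the bench; origin at the centre of its underside. Leave alone.

How it is judged:
By the outcome, as a careful person would: the job done as asked, in the order asked, and still so for the second after the job is handed in, with the robot touching nothing.
It also fails if it takes over 61 s, if anything falls off the work surface, if the arm or the gripper's body presses on something with over 40 N, if the wrist force passes 120 N, or if a joint passes its speed limit or range.

## Working session

There is one attempt and no reset: what is moved stays moved. The work goes in short steps, Python scripts to look and compute and a shell command to move; the robot and the scene stay as the last step left them, time stands still between calls to the robot, and variables do not carry over. Pictures are saved under pics/ and viewed, at most 10 in all, crops included, and the job is handed in when it is done.

```bash
mkdir -p pics; ls; cat > h.py <<'E'
import numpy as np, cv2
from plant import r, eyes, nets
def ray_pt(cam, px, z=None, depth=None):
    i=eyes.camera_info(cam); K=np.array(i["K"]); T=np.linalg.inv(np.array(i["world_to_cam"]))
    d=T[:3,:3]@np.linalg.inv(K)@np.array([px[0],px[1],1.]); o=T[:3,3]
    s=depth if z is None else (z-o[2])/d[2]
    return o+s*d
def proj(cam,p):
    i=eyes.camera_info(cam); c=np.array(i["world_to_cam"])@np.append(p,1); u=np.array(i["K"])@c[:3]; return u[:2]/u[2]
E
python3 - <<'E'
from h import *
s=r.get_state(); print(s["clock"],s["tool_pos"],s["eef_rot"],s["opening"],s["contact_force"])
Z={"wheel_top":.08,"jaw_line":.051,"marker_line":.051,"bench":0,"bin":0,"collet_chuck":0,"sleeve":0}
ims=[]
for c in("scene","side"):
    im,d=eyes.snapshot(c); cv2.imwrite(f"pics/{c}0.png",im)
    for n,z in Z.items():
        for e in nets.place_of(c,n)[:1]:
            p=np.array(e["position"])*[640,400]; print(c,n,round(e["confidence"],2),p.round(1),ray_pt(c,p,z).round(4))
E
```

```text
pics
0.0 [0.19216517 0.59406228 0.23790415] [ 1.55690483e-01  9.87805456e-01 -9.20821536e-04 -8.30876681e-05] 0.999797313392274 [-0.62835976  0.60573413  0.04763025]
scene wheel_top 0.75 [355.4 204.6] [0.5545 0.1041 0.08  ]
scene jaw_line 0.77 [299.2 220.6] [0.6603 0.0314 0.051 ]
scene marker_line 0.73 [289.6 214. ] [ 0.6591 -0.0022  0.051 ]
scene bench 0.85 [301.2 218.6] [ 0.6061 -0.0209  0.    ]
scene bin 0.97 [379.  299.9] [0.6784 0.2811 0.    ]
scene collet_chuck 0.97 [326.8 196.7] [ 0.4925 -0.044   0.    ]
scene sleeve 0.82 [298.8 183.2] [ 0.5005 -0.143   0.    ]
side wheel_top 0.59 [334.  208.4] [0.5594 0.0978 0.08  ]
side jaw_line 0.66 [294.5 184.1] [0.6586 0.0262 0.051 ]
side marker_line 0.53 [294.8 179.4] [0.6613 0.0127 0.051 ]
side bench 0.76 [317.1 190.7] [ 0.6153 -0.0084  0.    ]
side bin 0.67 [259.9 300.9] [0.6655 0.2828 0.    ]
side collet_chuck 0.62 [372.5 184.1] [ 0.4927 -0.055   0.    ]
side sleeve 0.6 [375.8 160.9] [ 0.4938 -0.1327  0.    ]
```

```bash
python3 - <<'E'
import cv2
a=cv2.imread("pics/scene0.png")[140:340,220:440];b=cv2.imread("pics/side0.png")[120:320,220:440]
cv2.imwrite("pics/ab.png",cv2.resize(cv2.vconcat([a,b])if 0 else cv2.hconcat([a,b]),(792,360),interpolation=cv2.INTER_CUBIC))
E
```

```text
(no output)
```

View pics/ab.png

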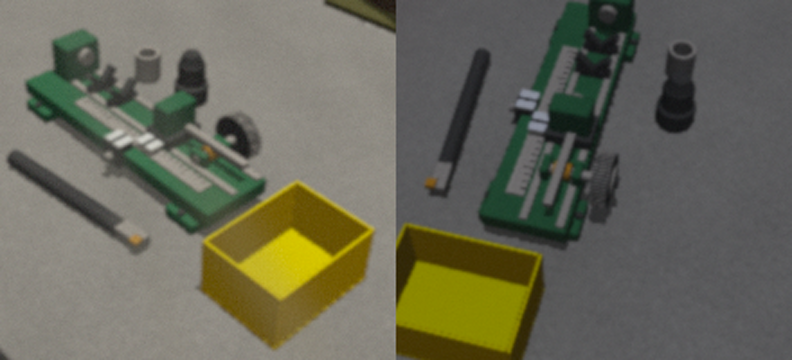

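The pictures show the bench roughly along world y, with the anvil at -y and the wheel at the near right. The two cursor plates are a little apart. Next I move above the bench to look with the wrist camera.

```bash
python3 -m pendant '[{"claw":0,"dx":30,"dy":-40,"dz":20,"twist":0.1},{"claw":0,"dx":60,"dy":-80,"dz":40,"twist":0.2},{"claw":0,"dx":90,"dy":-120,"dz":50,"twist":0.25},{"claw":0,"dx":120,"dy":-160,"dz":60,"twist":0.25},{"claw":0,"dx":150,"dy":-200,"dz":60,"twist":0.25},{"claw":0,"dx":180,"dy":-240,"dz":60,"twist":0.25},{"claw":0,"dx":210,"dy":-280,"dz":60,"twist":0.25},{"claw":0,"dx":240,"dy":-320,"dz":60,"twist":0.25}]'
python3 -m pendant '[{"claw":0,"dx":30,"dy":-40,"dz":0},{"claw":0,"dx":60,"dy":-80},{"claw":0,"dx":90,"dy":-120},{"claw":0,"dx":120,"dy":-160},{"claw":0,"dx":140,"dy":-200},{"claw":0,"dx":150,"dy":-220},{"claw":0,"dx":150,"dy":-220},{"claw":0,"dx":150,"dy":-220}]'
cat >> h.py <<'E'
from scipy.spatial.transform import Rotation as Ro
def wrist_T(s):
    T=np.eye(4);T[:3,:3]=Ro.from_quat(s["eef_rot"]).as_matrix();T[:3,3]=s["tool_pos"]
    return T@np.array(eyes.camera_info("wrist")["T_tool_cam"])
def wray(px,z,T):
    K=np.array(eyes.camera_info("wrist")["K"]); v=np.array([(px[0]-K[0,2])/K[0,0],(px[1]-K[1,2])/K[1,1]])
    t=np.linalg.norm(v); d=np.append(v/max(t,1e-9)*np.sin(t),np.cos(t)); d=T[:3,:3]@d
    return T[:3,3]+d*(z-T[2,3])/d[2]
def wproj(p,T):
    K=np.array(eyes.camera_info("wrist")["K"]); c=(np.linalg.inv(T)@np.append(p,1))[:3]
    t=np.arctan2(np.hypot(c[0],c[1]),c[2]); v=c[:2]/np.hypot(c[0],c[1])*t
    return v*[K[0,0],K[1,1]]+K[:2,2]
E
cat > w.py <<'E'
from h import *
import sys
s=r.get_state(); im,d=eyes.snapshot("wrist"); T=wrist_T(s); cv2.imwrite(f"pics/{sys.argv[1]}.png",im); np.save("T_"+sys.argv[1],T)
print(s["clock"],s["tool_pos"].round(4) if hasattr(s["tool_pos"],"round") else s["tool_pos"],T[:3,3].round(3),T[:3,2].round(2))
for n,z in {"wheel_top":.08,"jaw_line":.051,"marker_line":.051,"bench":0}.items():
    for e in nets.place_of("wrist",n)[:2]:
        p=np.array(e["position"])*[640,400]; print(n,round(e["confidence"],2),p.round(1),wray(p,z,T).round(4))
E
python3 w.py w1
```

```text
clock: 1.6
tool_pos: [0.4277, 0.2805, 0.2991]
eef_rot: [0.031, 1.0, 0.0, 0.0]
contact_force: [0.8, 0.5, 0.4]
opening: 0.299
finger_force: 0.0
1.6 [0.4277 0.2805 0.2991] [0.361 0.285 0.446] [ 0.26 -0.02 -0.97]validation failed for argument at $[0]...
```

View pics/w1.png

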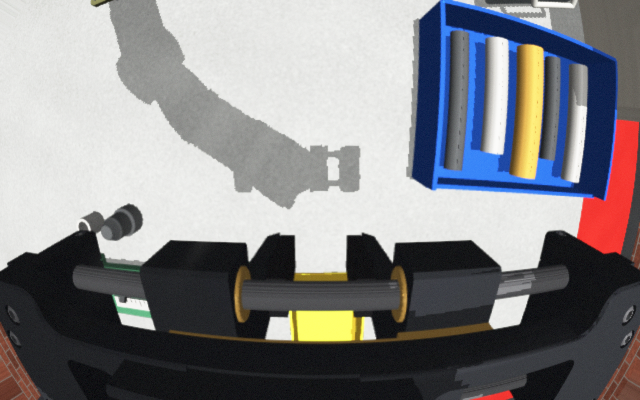

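The wrist camera looks back from the fingers, which cover the bottom of the image. The bench shows at the lower left. Rows need all the keys. I'll put the camera above the jaw lines, coming from the far side.

```bash
python3 -m pendant '[{"claw":0,"dx":40,"dy":-30,"dz":0,"twist":0},{"claw":0,"dx":80,"dy":-60,"dz":0,"twist":0},{"claw":0,"dx":120,"dy":-95,"dz":-10,"twist":0},{"claw":0,"dx":160,"dy":-125,"dz":-20,"twist":0},{"claw":0,"dx":200,"dy":-155,"dz":-30,"twist":0},{"claw":0,"dx":240,"dy":-190,"dz":-40,"twist":0},{"claw":0,"dx":275,"dy":-220,"dz":-50,"twist":0},{"claw":0,"dx":310,"dy":-245,"dz":-50,"twist":0}]'
python3 -m pendant '[{"claw":0,"dx":0,"dy":0,"dz":0,"twist":0},{"claw":0,"dx":0,"dy":0,"dz":0,"twist":0}]'
python3 w.py w2
```

```text
clock: 2.65
tool_pos: [0.7366, 0.0389, 0.2472]
eef_rot: [0.03, 1.0, 0.001, -0.001]
contact_force: [0.9, 0.6, 0.1]
opening: 0.002
finger_force: 0.0
clock: 2.85
tool_pos: [0.7366, 0.0393, 0.2476]
eef_rot: [0.031, 1.0, 0.001, -0.001]
contact_force: [-0.5, 0.6, 0.5]
opening: 0.006
finger_force: 0.0
2.85 [0.7366 0.0393 0.2476] [0.67  0.043 0.394] [ 0.26 -0.01 -0.97]
wheel_top 0.69 [370.5  13. ] [0.5588 0.1019 0.08  ]
jaw_line 0.92 [307.  113.7] [0.6625 0.0297 0.051 ]
bench 0.76 [267.5  80.8] [ 0.6149 -0.0196  0.    ]
```

View pics/w2.png

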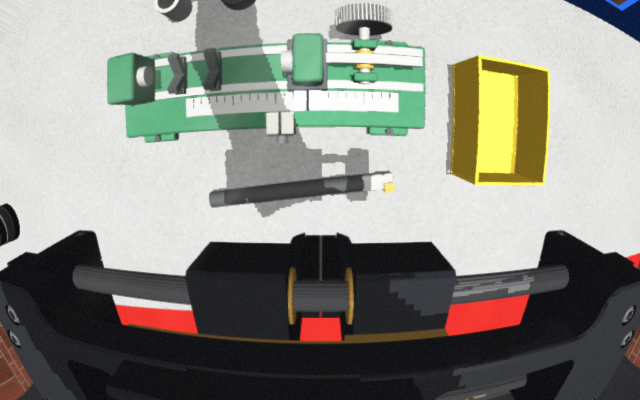

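```bash
python3 - <<'E'
import cv2
a=cv2.imread("pics/w2.png")[85:140,255:330]
cv2.imwrite("pics/w2c.png",cv2.resize(a,(750,550),interpolation=cv2.INTER_CUBIC))
E
```

```text
(no output)
```

View pics/w2c.png

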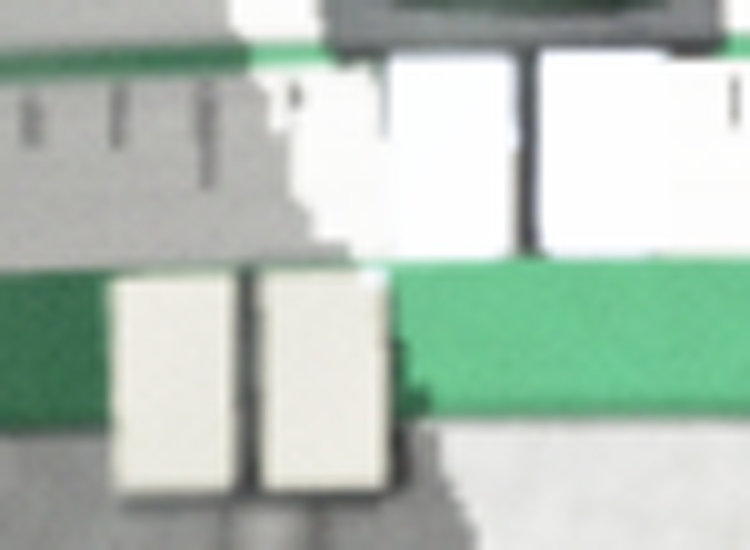

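Jaw line runs at pixel column about 307.6 (rows 91–110), and marker line at about 279.8 (rows 112–134).

```bash
python3 - <<'E'
from h import *
T=np.load("T_w2.npy")
g=lambda p,z:wray(p,z,T)[:2]
px=lambda c:(255+c[0]/10-.5+.05,85+c[1]/10-.5+.05)
jo,ji=g(px((529,250)),.051),g(px((525,60)),.051); mi,mo=g(px((249,275)),.051),g(px((248,488)),.051)
print(ji,jo,mi,mo)
im=cv2.imread("pics/w2.png"); hsv=cv2.cvtColor(im,cv2.COLOR_BGR2HSV)
m=cv2.inRange(hsv,(60,90,40),(90,255,255))
pts=[]
for c in list(range(185,260,5))+list(range(300,360,5)):
    rows=np.flatnonzero(m[90:150,c]); pts.append(g((c,90+rows.max()+.5),.0 if 0 else .038))
pts=np.array(pts); k=np.polyfit(pts[:,1],pts[:,0],1); print("edge slope dx/dy",k,np.abs(np.polyval(k,pts[:,1])-pts[:,0]).max())
wt=g((370.5,13),.08); b=g((267.5,80.8),0); v=wt-b
print("yaw net",np.degrees(np.arctan2(v[1],v[0])-np.arctan2(115,-64)),np.linalg.norm(v))
for yaw in (np.arctan(-k[0]),):
    ex=np.array([np.cos(yaw),np.sin(yaw)]);ey=np.array([-ex[1],ex[0]])
    print(np.degrees(yaw),"gap",(jo-mi)@ey,(jo-mi)@ex,"line dirs",(jo-ji)@ey,(mo-mi)@ey, "wheeltop via jaw-line y0", wt)
E
```

```text
[0.63676406 0.03134817] [0.65791309 0.03047653] [ 6.58326164e-01 -4.66475972e-04] [ 0.68199977 -0.00229044]Traceback (most recent call last):
  File "<stdin>", line 11, in <module>
    return umr_maximum(a, axis, None, out, keepdims, initial, where)
ValueError: zero-size array to reduction operation maximum which has no identity
```

The gap is about 31 mm, with bench yaw about -3.5° and wheel top near (0.558, 0.101). The tool is already aligned with the bench. Moving to just above the wheel, 13 mm on the +y side.

```bash
python3 -m pendant '[{"claw":0,"dx":-45,"dy":18,"dz":0,"twist":0},{"claw":0,"dx":-90,"dy":36,"dz":0,"twist":0},{"claw":0,"dx":-135,"dy":54,"dz":-10,"twist":0},{"claw":0,"dx":-178,"dy":74,"dz":-35,"twist":0},{"claw":0,"dx":-178,"dy":75,"dz":-80,"twist":0},{"claw":0,"dx":-178,"dy":75,"dz":-120,"twist":0},{"claw":0,"dx":-178,"dy":75,"dz":-150,"twist":0},{"claw":0,"dx":-178,"dy":75,"dz":-158,"twist":0}]' 
python3 -m pendant '[{"claw":0,"dx":0,"dy":0,"dz":0,"twist":0},{"claw":0,"dx":0,"dy":0,"dz":-2,"twist":0},{"claw":0,"dx":0,"dy":0,"dz":-4,"twist":0},{"claw":0,"dx":0,"dy":0,"dz":-6,"twist":0},{"claw":0,"dx":0,"dy":0,"dz":-6,"twist":0},{"claw":0,"dx":0,"dy":0,"dz":-6,"twist":0}]' 
python3 - <<'E'
from h import *
s=r.get_state(); 
im,d=eyes.snapshot("side"); im2,_=eyes.snapshot("scene")
a=im[120:280,270:430];b=im2[130:290,270:430]
cv2.imwrite("pics/c.png",cv2.resize(cv2.hconcat([a,b]),(800,400),interpolation=cv2.INTER_CUBIC))
E
```

```text
clock: 3.9
tool_pos: [0.5561, 0.1127, 0.0886]
eef_rot: [0.03, 1.0, -0.001, -0.002]
contact_force: [0.6, -0.1, 0.2]
opening: 0.008
finger_force: 0.0
clock: 4.5
tool_pos: [0.5587, 0.1123, 0.0851]
eef_rot: [0.031, 1.0, 0.0, 0.0]
contact_force: [0.5, 0.4, -0.2]
opening: 0.006
finger_force: 0.0
```

View pics/c.png

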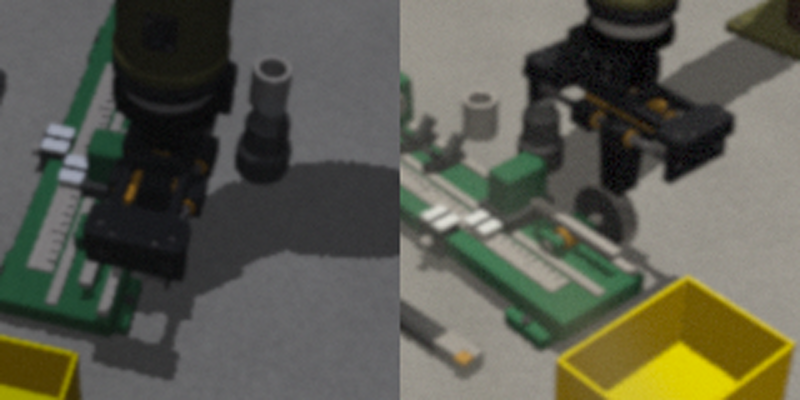

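The scene view shows the closed fingertip just above the wheel rim. Pressing down gently.

```bash
python3 -m pendant '[{"claw":0,"dx":0,"dy":0,"dz":-2,"twist":0},{"claw":0,"dx":0,"dy":0,"dz":-4,"twist":0},{"claw":0,"dx":0,"dy":0,"dz":-5,"twist":0},{"claw":0,"dx":0,"dy":0,"dz":-5,"twist":0},{"claw":0,"dx":0,"dy":0,"dz":-5,"twist":0}]'
```

```text
clock: 5.1
tool_pos: [0.5586, 0.1125, 0.08]
eef_rot: [0.031, 1.0, 0.0, 0.0]
contact_force: [-0.2, 0.3, 4.4]
opening: 0.004
finger_force: 1.9
```

```bash
python3 -m pendant '[{"claw":0,"dx":-0.2,"dy":-4,"dz":0,"twist":0},{"claw":0,"dx":-0.5,"dy":-8,"dz":0,"twist":0},{"claw":0,"dx":-0.7,"dy":-12,"dz":0,"twist":0},{"claw":0,"dx":-1,"dy":-16,"dz":0,"twist":0}]'
python3 -m pendant '[{"claw":0,"dx":-0.2,"dy":-4,"dz":0,"twist":0},{"claw":0,"dx":-0.4,"dy":-7,"dz":0,"twist":0},{"claw":0,"dx":-0.6,"dy":-9,"dz":0,"twist":0},{"claw":0,"dx":-0.6,"dy":-9,"dz":0,"twist":0}]'
python3 - <<'E'
from h import *
s=r.get_state()
for c in("scene","side"):
  im,d=eyes.snapshot(c); cv2.imwrite(f"pics/{c}1.png",im)
  for n in("jaw_line","marker_line"):
    for e in nets.place_of(c,n)[:1]:
        p=np.array(e["position"])*[640,400]; print(c,n,round(e["confidence"],2),p.round(1),ray_pt(c,p,.051).round(4))
E
```

```text
clock: 5.5
tool_pos: [0.5577, 0.0967, 0.0803]
eef_rot: [0.031, 1.0, 0.001, 0.0]
contact_force: [-1.4, 1.6, 7.5]
opening: 0.002
finger_force: 3.6
clock: 5.9
tool_pos: [0.5572, 0.0868, 0.0801]
eef_rot: [0.032, 0.999, -0.0, 0.0]
contact_force: [-0.8, -0.2, 6.5]
opening: 0.002
finger_force: 3.0
scene marker_line 0.69 [290.5 216.7] [0.6645 0.0068 0.051 ]
side jaw_line 0.85 [298.6 179.9] [0.6527 0.0125 0.051 ]
side marker_line 0.68 [297.7 176.7] [0.6569 0.0035 0.051 ]
```

```bash
python3 -m pendant '[{"claw":0,"dx":0,"dy":0,"dz":8,"twist":0},{"claw":0,"dx":0.8,"dy":13,"dz":8,"twist":0},{"claw":0,"dx":1.6,"dy":26,"dz":8,"twist":0},{"claw":0,"dx":1.6,"dy":26,"dz":4,"twist":0},{"claw":0,"dx":1.6,"dy":26,"dz":2,"twist":0},{"claw":0,"dx":1.6,"dy":26,"dz":0.5,"twist":0},{"claw":0,"dx":1.6,"dy":26,"dz":0.5,"twist":0}]'
python3 -m pendant '[{"claw":0,"dx":-0.2,"dy":-4,"dz":0,"twist":0},{"claw":0,"dx":-0.5,"dy":-8,"dz":0,"twist":0},{"claw":0,"dx":-0.7,"dy":-12,"dz":0,"twist":0},{"claw":0,"dx":-1,"dy":-16,"dz":0,"twist":0},{"claw":0,"dx":-1.3,"dy":-21,"dz":0,"twist":0},{"claw":0,"dx":-1.6,"dy":-26,"dz":0,"twist":0},{"claw":0,"dx":-1.6,"dy":-26,"dz":0,"twist":0}]'
python3 -m pendant '[{"claw":0,"dx":0,"dy":0,"dz":8,"twist":0},{"claw":0,"dx":0.8,"dy":13,"dz":8,"twist":0},{"claw":0,"dx":1.6,"dy":26,"dz":8,"twist":0},{"claw":0,"dx":1.6,"dy":26,"dz":4,"twist":0},{"claw":0,"dx":1.6,"dy":26,"dz":2,"twist":0},{"claw":0,"dx":1.6,"dy":26,"dz":0,"twist":0},{"claw":0,"dx":1.6,"dy":26,"dz":0,"twist":0}]'
python3 -m pendant '[{"claw":0,"dx":-0.2,"dy":-4,"dz":0,"twist":0},{"claw":0,"dx":-0.5,"dy":-8,"dz":0,"twist":0},{"claw":0,"dx":-0.7,"dy":-12,"dz":0,"twist":0},{"claw":0,"dx":-1,"dy":-16,"dz":0,"twist":0},{"claw":0,"dx":-1.3,"dy":-21,"dz":0,"twist":0},{"claw":0,"dx":-1.6,"dy":-26,"dz":0,"twist":0},{"claw":0,"dx":-1.6,"dy":-26,"dz":0,"twist":0}]'
```

```text
clock: 6.9
tool_pos: [0.5581, 0.1131, 0.08]
eef_rot: [0.031, 1.0, -0.0, -0.0]
contact_force: [-0.3, 0.2, 0.6]
opening: 0.004
finger_force: 0.5
clock: 7.6
tool_pos: [0.557, 0.0854, 0.08]
eef_rot: [0.032, 0.999, -0.001, -0.0]
contact_force: [-0.6, -1.8, 2.5]
opening: 0.005
finger_force: 1.2
clock: 8.3
tool_pos: [0.5583, 0.1131, 0.08]
eef_rot: [0.031, 1.0, -0.0, -0.0]
contact_force: [-0.1, 0.2, 0.2]
opening: 0.005
finger_force: 0.4
clock: 9.0
tool_pos: [0.557, 0.0854, 0.08]
eef_rot: [0.032, 0.999, -0.001, -0.0]
contact_force: [-0.5, -1.5, 2.1]
opening: 0.002
finger_force: 1.1
```

Force was light, so I lift off and check from the wrist camera.

```bash
python3 -m pendant '[{"claw":0,"dx":0,"dy":0,"dz":40,"twist":0},{"claw":0,"dx":0,"dy":0,"dz":85,"twist":0},{"claw":0,"dx":35,"dy":-15,"dz":115,"twist":0},{"claw":0,"dx":75,"dy":-30,"dz":120,"twist":0},{"claw":0,"dx":115,"dy":-45,"dz":120,"twist":0},{"claw":0,"dx":150,"dy":-65,"dz":120,"twist":0},{"claw":0,"dx":180,"dy":-75,"dz":110,"twist":0},{"claw":0,"dx":180,"dy":-75,"dz":110,"twist":0}]'
python3 -m pendant '[{"claw":0,"dx":0,"dy":0,"dz":0,"twist":0},{"claw":0,"dx":0,"dy":0,"dz":0,"twist":0}]'
cat > lines.py <<'E'
# refine both line points: darkest column (centroid) in white plates around net guesses
from h import *
import sys
s=r.get_state(); im,d=eyes.snapshot("wrist"); T=wrist_T(s); np.save("T_"+sys.argv[1],T); cv2.imwrite(f"pics/{sys.argv[1]}.png",im)
P=[]
for n in("jaw_line","marker_line"):
    for e in nets.place_of("wrist",n)[:1]:
        p=np.array(e["position"])*[640,400]; P.append(p); print(n,round(e["confidence"],2),p.round(1),wray(p,.051,T).round(4))
c=np.mean(P,axis=0).round().astype(int) if P else np.array([300,115]); x0,y0=c[0]-37,c[1]-27; print("crop",x0,y0,s["clock"])
cv2.imwrite(f"pics/{sys.argv[1]}c.png",cv2.resize(im[y0:y0+55,x0:x0+75],(750,550),interpolation=cv2.INTER_CUBIC))
E
python3 lines.py w3
```

```text
clock: 9.8
tool_pos: [0.7389, 0.0083, 0.1871]
eef_rot: [0.034, 0.999, -0.001, -0.0]
contact_force: [0.9, 0.2, -0.1]
opening: 0.004
finger_force: 0.0
clock: 10.0
tool_pos: [0.7358, 0.0134, 0.1901]
eef_rot: [0.031, 1.0, 0.0, -0.001]
contact_force: [-0.7, 0.2, 0.4]
opening: 0.001
finger_force: 0.0
jaw_line 0.69 [303.1 110.1] [0.6594 0.0025 0.051 ]
marker_line 0.93 [296.  108.9] [ 0.6578 -0.0039  0.051 ]
crop 263 82 10.0
```

View pics/w3c.png

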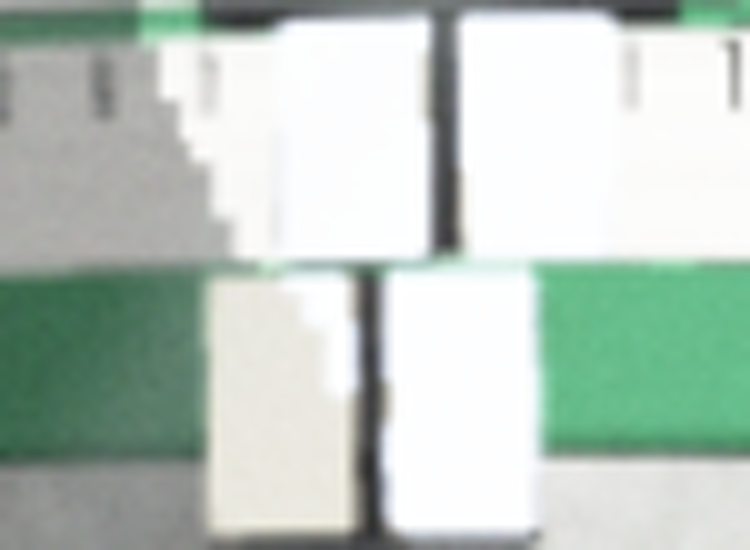

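The picture shows the jaw line at x≈446 and the marker line at x≈370 in the 10x crop. That is 7.65 px, or about 6.8 mm, still to go. One stroke of about 21.7 mm should do it, pressing slightly harder.

```bash
python3 -m pendant '[{"claw":0,"dx":-10,"dy":15,"dz":10,"twist":0},{"claw":0,"dx":-55,"dy":30,"dz":10,"twist":0},{"claw":0,"dx":-100,"dy":50,"dz":10,"twist":0},{"claw":0,"dx":-140,"dy":75,"dz":8,"twist":0},{"claw":0,"dx":-178.5,"dy":98,"dz":0,"twist":0},{"claw":0,"dx":-178.5,"dy":98,"dz":-45,"twist":0},{"claw":0,"dx":-178.5,"dy":98,"dz":-85,"twist":0},{"claw":0,"dx":-178.5,"dy":98,"dz":-104,"twist":0}]'
python3 -m pendant '[{"claw":0,"dx":0,"dy":0,"dz":0,"twist":0},{"claw":0,"dx":0,"dy":0,"dz":0,"twist":0},{"claw":0,"dx":0,"dy":0,"dz":-3,"twist":0},{"claw":0,"dx":0,"dy":0,"dz":-5,"twist":0},{"claw":0,"dx":0,"dy":0,"dz":-6.4,"twist":0},{"claw":0,"dx":0,"dy":0,"dz":-6.4,"twist":0},{"claw":0,"dx":0,"dy":0,"dz":-6.4,"twist":0}]'
```

```text
clock: 10.95
tool_pos: [0.5558, 0.1117, 0.085]
eef_rot: [0.03, 1.0, -0.0, -0.001]
contact_force: [0.3, -0.9, 0.0]
opening: 0.004
finger_force: 0.0
clock: 11.65
tool_pos: [0.5589, 0.1104, 0.0803]
eef_rot: [0.031, 1.0, 0.0, 0.001]
contact_force: [0.3, 0.2, 2.1]
opening: 0.005
finger_force: 1.3
```

```bash
python3 -m pendant '[{"claw":0,"dx":-0.2,"dy":-4,"dz":-0.2,"twist":0},{"claw":0,"dx":-0.5,"dy":-8,"dz":-0.2,"twist":0},{"claw":0,"dx":-0.7,"dy":-12,"dz":-0.2,"twist":0},{"claw":0,"dx":-1,"dy":-16,"dz":-0.2,"twist":0},{"claw":0,"dx":-1.2,"dy":-20,"dz":-0.2,"twist":0},{"claw":0,"dx":-1.3,"dy":-21.7,"dz":-0.2,"twist":0},{"claw":0,"dx":-1.3,"dy":-21.7,"dz":-0.2,"twist":0},{"claw":0,"dx":-1.3,"dy":-21.7,"dz":-0.2,"twist":0}]'
python3 -m pendant '[{"claw":0,"dx":0,"dy":0,"dz":40,"twist":0},{"claw":0,"dx":0,"dy":0,"dz":85,"twist":0},{"claw":0,"dx":35,"dy":-15,"dz":115,"twist":0},{"claw":0,"dx":75,"dy":-30,"dz":120,"twist":0},{"claw":0,"dx":115,"dy":-45,"dz":120,"twist":0},{"claw":0,"dx":150,"dy":-65,"dz":120,"twist":0},{"claw":0,"dx":180,"dy":-85,"dz":95,"twist":0},{"claw":0,"dx":185,"dy":-85,"dz":75,"twist":0}]'
python3 -m pendant '[{"claw":0,"dx":0,"dy":0,"dz":0,"twist":0},{"claw":0,"dx":0,"dy":0,"dz":0,"twist":0},{"claw":0,"dx":0,"dy":0,"dz":0,"twist":0}]'
python3 lines.py w4
```

```text
clock: 12.45
tool_pos: [0.5577, 0.0882, 0.0802]
eef_rot: [0.032, 0.999, -0.0, 0.001]
contact_force: [0.5, -0.4, 5.4]
opening: 0.003
finger_force: 3.1
clock: 13.25
tool_pos: [0.7445, -0.0024, 0.1527]
eef_rot: [0.034, 0.999, -0.002, 0.001]
contact_force: [-0.7, -1.3, -0.2]
opening: 0.009
finger_force: 0.0
clock: 13.55
tool_pos: [0.7418, 0.0053, 0.156]
eef_rot: [0.03, 1.0, 0.001, 0.0]
contact_force: [0.7, -0.5, 0.1]
opening: 0.002
finger_force: 0.0
jaw_line 0.85 [307.1  99.3] [ 0.6582 -0.      0.051 ]
marker_line 0.65 [304.7  98.9] [ 0.6578 -0.0019  0.051 ]
crop 269 72 13.55
```

View pics/w4c.png

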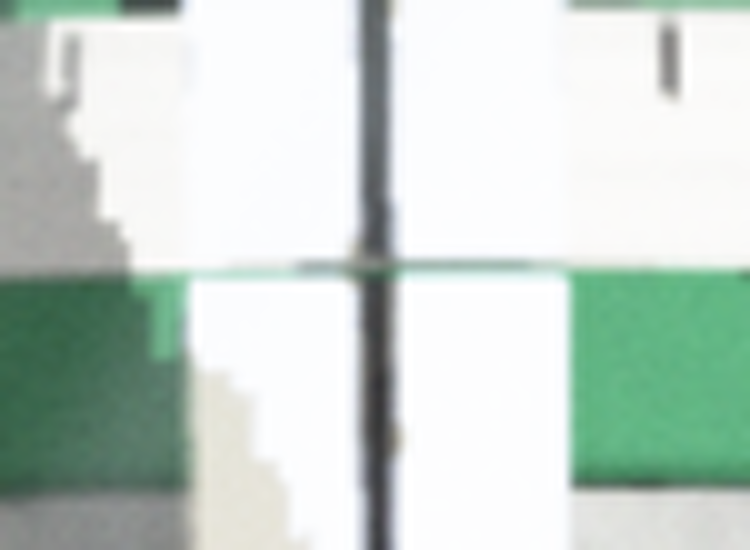

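The two lines meet within about 0.2 mm: the jaw line sits at x≈375 and the marker line at x≈376 in the crop. The plate edges line up too, and the finger is off the wheel.

```bash
python3 -c "
from plant import r
print(r.finish_job())"
```

```text
the job is handed in; nothing more can be done
None
```

The jaw was rolled in with four fingertip strokes on the wheel until its line met the marker line to within about 0.2 mm in the wrist camera picture, and the job was handed in with the arm clear of everything.

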